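# Find the hidden drawer release by feel

### The job

One of the six identical flush plates in the top of the grey power case is the hidden release of its battery drawer; the other five are blind and do not give. Feel across the plates with a fingertip until you find the one that gives, and press it in so that the battery drawer springs open; then take your hand away and leave the drawer open. Pick nothing up, and leave the nut on the case and the pliers and tape beside it where they lie.

Things in the scene. Friction and masses are not known exactly. Their poses are not given: they have to be found in the camera images.
- case: Grey power case, a flat box 200 mm (its x) by 230 mm (its y) by 70 mm high, fixed to the worktop. Origin at the centre of its underside, z up. Its front, with the battery drawer, faces its own -x, towards the robot. Its top is a flat rigid aluminium panel.
- panel (a point): Centre of the case's top panel, on its surface, 70 mm above the worktop; axes as the case's. Six like square grey plates, 46 mm wide, lie flush in the panel with 1 mm gaps round them: centres at x = -62 and +4 mm, y = -66, 0 and +66 mm from here. Five are rigid, one gives. Press near a plate's centre with closed fingers, or a fingertip lands on the rigid panel.
- catch (a joint): How far the release plate is pressed in (m): 0 flush, 0.006 at its stop. It is one of the six plates, a different one each time, and looks like the rest. A spring (1 N at first, 4 N at the stop) brings it back up when let go; the drawer is freed after about 4 mm.
- drawer (a joint): How far the battery drawer stands out of the case's front (m): 0 shut and latched, 0.045 fully out. The drawer front is 154 mm wide and 42 mm high, without a handle, from 9 to 51 mm above the worktop. A spring drives it out towards the case's -x within about a second once the release is pressed.
- nut: Loose brass-coloured hexagon nut, 25 x 28 x 14 mm, lying on the back strip of the case's top panel, behind the plates. Origin at the centre of its underside. To be left alone.
- pliers: Loose blue-handled pliers, 170 mm long, 53 mm wide, 12 mm high, lying on the worktop to the left of the case. Origin at the middle of the underside. To be left alone.
- tape: Loose small roll of dark tape, 53 mm across, 19 mm high, lying on the worktop to the right of the case. Origin at the centre of its underside. To be left alone.

How it is judged:
By the outcome, as a careful person would: the job done as asked, in the order asked, and still so for the second after the job is handed in, with the robot touching nothing.
It also fails if it takes over 58 s, if anything falls off the work surface, if the arm or the gripper's body presses on something with over 40 N, if the wrist force passes 120 N, or if a joint passes its speed limit or range.

### The arm

A 6-joint arm with a two-finger parallel gripper is mounted at the origin on a cart in front of the work surface, level with it; the furniture and walls round the work are solid. World frame = base frame: x ahead of the robot, y to its left, z up, the work surface at z = 0. Lengths are in m, angles in rad, forces in N, time in s.
With the tool pointing down it reaches from about 0.35 to 0.85 m from the base axis. Payload 8.1 kg.
Tool frame: the origin (TCP) lies between the finger pads; the fingertips stand 14 mm ahead of it and the grasp point (between the pads) lies 5 mm behind it; z points along the fingers, y is the line along which they close (so a half turn about z gives the same grasp; the last joint's range is limited). The gripper opens to 93 mm and grips with 3 to 60 N. Pads are 15 mm wide; open, the fingers measure 128 mm over their backs; the gripper's body (75 mm by 188 mm) begins 65 mm behind the grasp point.
Start: joints at [1.174, 0.13, 1.488, -0, 1.523, -0.085], TCP at [0.184, 0.571, 0.208] pointing down, gripper open.
Joint ranges: [-2.96, 2.96], [-0.89, 2.26], [0.02, 2.5], [-1.34, 4.48], [0, 2.73], [-2.66, 2.66]. Speed limits (rad/s): [2.39, 2.39, 2.79, 3.14, 3.14, 3.14].

### API

Orientations are given as a rotation vector (axis times angle).
In Python, from plant import robot gives the robot as it stands.
- The arm moves only by the tool arm_command, never from a script. Its argument "targets" is a list of rows, each an object of numbers: "x", "y", "z": the shift along the world's x, y, z in units of 500 mm (1.0 is 500 mm); "rx", "ry", "rz": the turn, a rotation vector about the world's x, y, z in units of 2 rad (1.0 is 2 rad); "claw": the closure in counts, from 0 (fully open) to 255 (shut). In form: [{"x": .., "y": .., "z": .., "rx": .., "ry": .., "rz": .., "claw": ..}, ...]. A call has 1 to 10 rows; each row is the pose to reach, as a shift and turn from the pose commanded when the call began; what a row does not reach only later rows make up. A row lasts 1/12 s, in which the tool goes at most 41.7 mm and 7.16 degrees, less where a joint would pass 70% of its speed; a pose out of reach is approached as far as the arm can. A call with a number of a shift or a turn outside -1 to 1 is refused whole. A call with a gripper value outside its range is refused whole. The fingers move at their own pace and stop on an object; "squeeze" is the grip in N (left out, the last holds). Time passes only in rows, so rows that repeat a pose let the fingers close. It gives the time, the measured TCP pose, the force, the opening and the grip force at its end, in the units of the state.
- robot.read_state(): the state, without advancing time (a new reading comes with each control period).
- robot.read_camera(name): name is "scene" or "top" or "wrist"; returns (picture, depth): 400x640x3 uint8, red, green, blue; 400x640 float32, m along the optical axis (not along the pixel's ray), 0 where there is no reading.
- robot.get_calibration(name): a dict with "intrinsics" (3x3 intrinsics, pixels), "origin" and "orientation" of the camera in the world. Camera axes: x right, y up, looking along -z (the intrinsics and any distortion apply to the point x, -y, -z); pixel columns grow to the right and rows downward; lengths in m; the calibration is good to about 2 mm. The wrist camera is an equidistant fisheye: a pixel r from the principal point sees the ray r / f radians off the axis. A picture is of the moment at which its call begins: read the wrist's pose just before it. get_calibration takes no time and is no camera call; for the wrist camera it gives the pose at the moment of the call.
- robot.close_job(): hands the job in; it is judged then, once.
The state is a dict: "t": time; "q": joint angles; "dq": joint speeds; "joint_torque": joint torques, N m; "tool_pos": TCP position; "orientation": TCP orientation; "force": force on the tool from outside, world axes, zero at the start; "wrist_torque": the same for the moment, N m; "opening": finger opening in m; "gripper_force": force on a finger pad.
Only numpy, scipy, OpenCV 4.12 (cv2) and the standard library are available. Lean on these libraries where they do the work, as an engineer would, in place of code of your own. Each camera call takes 0.05 s, during which the arm holds its last target. There are 200 camera calls.

## Working session

There is one attempt and no reset: what is moved stays moved. The work goes in short steps, Python scripts to look and compute and a tool call to move; the robot and the scene stay as the last step left them, time stands still between calls to the robot, and variables do not carry over. Pictures are saved under pics/ and viewed, at most 10 in all, crops included, and the job is handed in when it is done.

Besides the shell and the picture viewer there is one more tool, called after ">>>" as name(argument=value, ...), one argument or row to a line, values as JSON. arm_command: Moves the arm, as the interface text tells. Shifts and turns lie within -1 to 1; 1 stands for 500 mm of shift or 2 rad of turn. Its arguments: {"type":"object","properties":{"targets":{"type":"array","items":{"type":"object","properties":{"x":{"type":"number","minimum":-1,"maximum":1},"y":{"type":"number","minimum":-1,"maximum":1},"z":{"type":"number","minimum":-1,"maximum":1},"rx":{"type":"number","minimum":-1,"maximum":1},"ry":{"type":"number","minimum":-1,"maximum":1},"rz":{"type":"number","minimum":-1,"maximum":1},"claw":{"type":"number"}}}},"squeeze":{"type":"number"}},"required":["targets"]}

```bash
mkdir -p pics
cat > h.py <<'E'
import numpy as np, cv2
from plant import robot
def shot(n,f):
    im,d=robot.read_camera(n); cv2.imwrite('pics/'+f+'.png',im[:,:,::-1]); np.save('pics/'+f+'.npy',d); return im,d
def pt(n,u,v,z):
    c=robot.get_calibration(n);K=np.array(c['intrinsics']);o=np.array(c['origin']);R=np.array(c['orientation'])
    r=np.array([(u-K[0,2])/K[0,0],-(v-K[1,2])/K[1,1],-1.]);w=R@r
    return o+w*(z-o[2])/w[2]
E
python3 - <<'E'
from h import *
for n in('top','scene'): shot(n,n+'1')
print(robot.get_calibration('top'));print(robot.read_state())
E
```

```text
{'intrinsics': array([[476.73972881,   0.        , 320.45207133],
       [  0.        , 476.73972881, 199.31253154],
       [  0.        ,   0.        ,   1.        ]]), 'origin': array([0.46494075, 0.00573934, 0.93044508]), 'orientation': array([ 0.15406529, -0.12481927, -1.58116954])}
{'t': 0.1, 'q': array([ 1.17361887e+00,  1.31054239e-01,  1.48917148e+00, -1.46029409e-05,
        1.52299570e+00, -8.54108213e-02]), 'dq': array([ 9.60526255e-04, -2.63255927e-03, -2.71444056e-03, -4.50748841e-04,
        2.92400970e-04, -8.62775296e-05]), 'joint_torque': array([ 2.14631662e-03, -5.61329055e+01, -4.93103814e+01,  7.70052639e-02,
        2.89710407e-02, -6.98970439e-05]), 'tool_pos': array([0.18382981, 0.57059064, 0.20721051]), 'orientation': array([-4.87681471e-01, -3.10312885e+00,  2.48951679e-03]), 'force': array([-0.65578177, -0.54986139, -0.57747588]), 'wrist_torque': array([-0.0411106 ,  0.01004182, -0.00828386]), 'gripper_force': 0.0, 'opening': 0.09297149617773916}
```

View pics/top1.png

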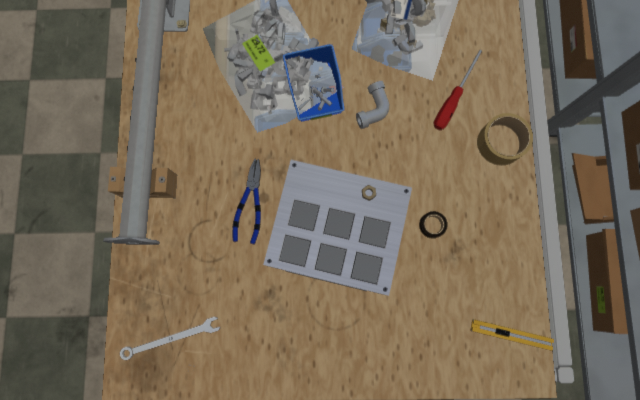

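View pics/scene1.png

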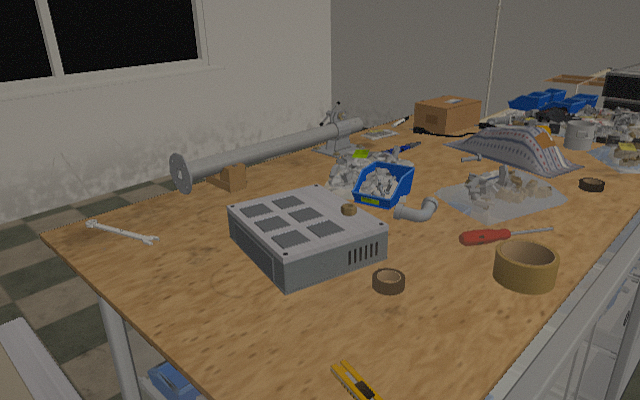

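The top view shows the case with corners near (290,161), (411,188), (388,294) and (264,266). The back-row plates are at (304,215), (339,223), (375,232) and the front row at (295,250), (331,260), (367,268). The nut is at (369,192), and the pipe on the left runs along column ~145.

```bash
sed -i "s/R=np.array(c\['orientation'\])/R=cv2.Rodrigues(np.array(c['orientation']))[0]/" h.py
python3 - <<'E'
from h import *
P=np.array([pt('top',*p,.07)[:2] for p in [(304,215),(339,223),(375,232),(295,250),(331,260),(367,268)]])
M=np.array([(x,y) for x in(.004,-.062) for y in(.066,0,-.066)])
mc,pc=M.mean(0),P.mean(0)
U,S,V=np.linalg.svd((M-mc).T@(P-pc));R=(U@V).T
t=pc-R@mc; yaw=np.arctan2(R[1,0],R[0,0])
F=M@R.T+t
print(P,'\nfit',F,'\nres mm',np.round((P-F)*1000,1),'yaw',yaw,'panel',t)
print('nut',pt('top',369,192,.084),'pliers',pt('top',250,200,.01))
c=robot.get_calibration('top');Rc=cv2.Rodrigues(np.array(c['orientation']))[0];K=c['intrinsics'];d=np.load('pics/top1.npy')
for u,v in[(322,240),(331,260),(145,100),(145,190),(135,230),(250,300)]:
    z=d[v,u];print(u,v,c['origin']+Rc@(z*np.array([(u-K[0,2])/K[0,0],-(v-K[1,2])/K[1,1],-1])))
q=robot.read_state();print(cv2.Rodrigues(q['orientation'])[0])
E
```

```text
[[ 0.5906121   0.05115002]
 [ 0.5749142  -0.01236515]
 [ 0.55751326 -0.07706297]
 [ 0.52719127  0.06782929]
 [ 0.50837913  0.00330155]
 [ 0.4932905  -0.06067171]] 
fit [[ 0.59043797  0.0510156 ]
 [ 0.57393516 -0.0128879 ]
 [ 0.55743235 -0.0767914 ]
 [ 0.52653447  0.06751841]
 [ 0.51003166  0.00361491]
 [ 0.49352885 -0.06028859]] 
res mm [[ 0.2  0.1]
 [ 1.   0.5]
 [ 0.1 -0.3]
 [ 0.7  0.3]
 [-1.7 -0.3]
 [-0.2 -0.4]] yaw -0.25272426494001676 panel [ 0.57006222 -0.01188773]
nut [ 0.62861489 -0.06732171  0.084     ] pliers [0.63088466 0.16040966 0.01      ]
322 240 [0.54444385 0.0189315  0.07044529]
331 260 [0.50836906 0.00330211 0.07019954]
145 100 [0.8135591  0.35016101 0.08198438]
145 190 [0.64141728 0.34440204 0.073649  ]
135 230 [0.56641847 0.35526695 0.08238083]
250 300 [0.4380187  0.15941266 0.00098866]
[[-9.51793336e-01  3.06739410e-01 -6.16583259e-04]
 [ 3.06740004e-01  9.51792150e-01 -1.50761837e-03]
 [ 1.24413138e-04 -1.62407187e-03 -9.99998673e-01]]
```

>>> arm_command(
  targets=[
    {"x": 0.4, "y": -0.6, "z": -0.08, "rz": 0.03, "claw": 255},
    {"x": 0.4, "y": -0.6, "z": -0.08, "rz": 0.03, "claw": 255},
    {"x": 0.4, "y": -0.6, "z": -0.08, "rz": 0.03, "claw": 255},
    {"x": 0.4, "y": -0.6, "z": -0.08, "rz": 0.03, "claw": 255},
    {"x": 0.4, "y": -0.6, "z": -0.08, "rz": 0.03, "claw": 255},
    {"x": 0.4, "y": -0.6, "z": -0.08, "rz": 0.03, "claw": 255},
    {"x": 0.4, "y": -0.6, "z": -0.08, "rz": 0.03, "claw": 255},
    {"x": 0.4, "y": -0.6, "z": -0.08, "rz": 0.03, "claw": 255},
    {"x": 0.4, "y": -0.6, "z": -0.08, "rz": 0.03, "claw": 255},
    {"x": 0.4, "y": -0.6, "z": -0.08, "rz": 0.03, "claw": 255},
  ],
  squeeze=10,
)

```text
schema error: expected keys x, y, z, rx, ry, rz, claw
```

>>> arm_command(
  targets=[
    {"x": 0.4, "y": -0.6, "z": -0.08, "rx": 0, "ry": 0, "rz": 0.03, "claw": 255},
    {"x": 0.4, "y": -0.6, "z": -0.08, "rx": 0, "ry": 0, "rz": 0.03, "claw": 255},
    {"x": 0.4, "y": -0.6, "z": -0.08, "rx": 0, "ry": 0, "rz": 0.03, "claw": 255},
    {"x": 0.4, "y": -0.6, "z": -0.08, "rx": 0, "ry": 0, "rz": 0.03, "claw": 255},
    {"x": 0.4, "y": -0.6, "z": -0.08, "rx": 0, "ry": 0, "rz": 0.03, "claw": 255},
    {"x": 0.4, "y": -0.6, "z": -0.08, "rx": 0, "ry": 0, "rz": 0.03, "claw": 255},
    {"x": 0.4, "y": -0.6, "z": -0.08, "rx": 0, "ry": 0, "rz": 0.03, "claw": 255},
    {"x": 0.4, "y": -0.6, "z": -0.08, "rx": 0, "ry": 0, "rz": 0.03, "claw": 255},
    {"x": 0.4, "y": -0.6, "z": -0.08, "rx": 0, "ry": 0, "rz": 0.03, "claw": 255},
    {"x": 0.4, "y": -0.6, "z": -0.08, "rx": 0, "ry": 0, "rz": 0.03, "claw": 255},
  ],
  squeeze=10,
)

```text
t: 0.93
tool_pos: [0.3859, 0.2666, 0.167]
orientation: [-0.402, -3.116, 0.004]
force: [-0.0, -0.4, 0.7]
opening: 0.0314
gripper_force: 0.0
```

>>> arm_command(
  targets=[
    {"x": 0.281, "y": -0.398, "z": -0.1, "rx": 0, "ry": 0, "rz": 0, "claw": 255},
    {"x": 0.281, "y": -0.398, "z": -0.1, "rx": 0, "ry": 0, "rz": 0, "claw": 255},
    {"x": 0.281, "y": -0.398, "z": -0.1, "rx": 0, "ry": 0, "rz": 0, "claw": 255},
    {"x": 0.281, "y": -0.398, "z": -0.1, "rx": 0, "ry": 0, "rz": 0, "claw": 255},
    {"x": 0.281, "y": -0.398, "z": -0.1, "rx": 0, "ry": 0, "rz": 0, "claw": 255},
    {"x": 0.281, "y": -0.398, "z": -0.1, "rx": 0, "ry": 0, "rz": 0, "claw": 255},
    {"x": 0.281, "y": -0.398, "z": -0.1, "rx": 0, "ry": 0, "rz": 0, "claw": 255},
    {"x": 0.281, "y": -0.398, "z": -0.134, "rx": 0, "ry": 0, "rz": 0, "claw": 255},
    {"x": 0.281, "y": -0.398, "z": -0.144, "rx": 0, "ry": 0, "rz": 0, "claw": 255},
    {"x": 0.281, "y": -0.398, "z": -0.144, "rx": 0, "ry": 0, "rz": 0, "claw": 255},
  ],
)

```text
t: 1.77
tool_pos: [0.5227, 0.0726, 0.094]
orientation: [-0.394, -3.113, 0.001]
force: [-0.1, -0.2, -0.2]
opening: 0.0004
gripper_force: 0.0
```

Run:
```python
from h import *
a,_=shot('top','t2');b,_=shot('scene','s2')
cv2.imwrite('pics/c2.png',np.vstack([cv2.resize(a[140:310,230:430,::-1],(600,300)),cv2.resize(b[120:300,200:420,::-1],(600,300))]))
s=robot.read_state();print(s['tool_pos'],s['force'],s['opening'])
```

```text
[0.52392293 0.0729195  0.09603782] [-0.16409996 -0.45478922  0.55392902] 4.690705428732258e-06
```

View pics/c2.png

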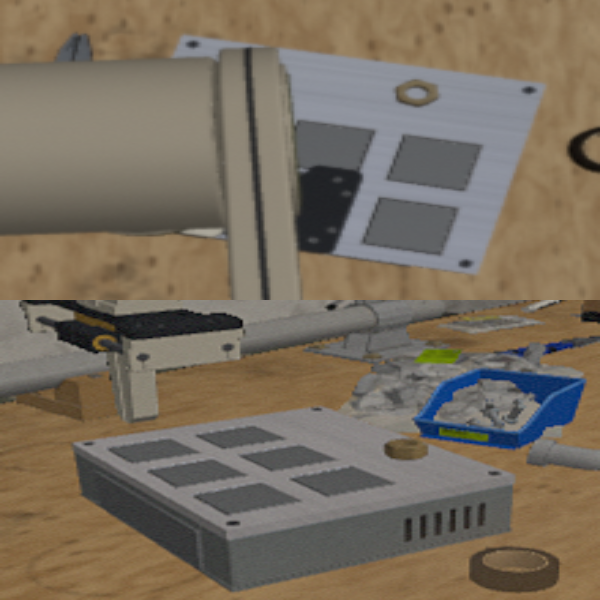

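The crop shows closed fingers over the front-left plate, with the tip near (140,415) in the scene half. The nut and the tape haven't moved. I'll check by projecting the tip into the scene view.

Run:
```python
from h import *
c=robot.get_calibration('scene');R=cv2.Rodrigues(np.array(c['orientation']))[0];K=c['intrinsics']
for p in[(.524,.0729,.082),(.5265,.0675,.07),(.4935,-.0603,.07)]:
    q=R.T@(np.array(p)-c['origin']);u=K[0,0]*q[0]/-q[2]+K[0,2];v=-K[1,1]*q[1]/-q[2]+K[1,2];print(u,v,'crop',(u-200)*600/220,(v-120)*300/180+300)
```

```text
251.45906170027965 203.96855297508034 crop 140.34289554621722 439.94758829180057
254.90315452220145 210.36178474671433 crop 149.73587596964032 450.60297457785725
288.96688772394873 238.92337962176745 crop 242.63696651986015 498.20563270294576
```

>>> arm_command(
  targets=[
    {"x": 0.0045, "y": -0.009, "z": -0.006, "rx": 0, "ry": 0, "rz": 0, "claw": 255},
    {"x": 0.0045, "y": -0.009, "z": -0.012, "rx": 0, "ry": 0, "rz": 0, "claw": 255},
    {"x": 0.0045, "y": -0.009, "z": -0.018, "rx": 0, "ry": 0, "rz": 0, "claw": 255},
    {"x": 0.0045, "y": -0.009, "z": -0.018, "rx": 0, "ry": 0, "rz": 0, "claw": 255},
  ],
)

```text
t: 2.2
tool_pos: [0.5265, 0.0677, 0.0867]
orientation: [-0.394, -3.116, 0.0]
force: [0.1, -0.2, -0.9]
opening: 0.0007
gripper_force: 0.0
```

>>> arm_command(
  targets=[
    {"x": 0, "y": 0, "z": -0.004, "rx": 0, "ry": 0, "rz": 0, "claw": 255},
    {"x": 0, "y": 0, "z": -0.004, "rx": 0, "ry": 0, "rz": 0, "claw": 255},
    {"x": 0, "y": 0, "z": -0.004, "rx": 0, "ry": 0, "rz": 0, "claw": 255},
  ],
)

```text
t: 2.45
tool_pos: [0.5267, 0.0676, 0.0851]
orientation: [-0.394, -3.117, 0.0]
force: [-1.1, 0.1, 1.1]
opening: 0.0008
gripper_force: 0.0
```

>>> arm_command(
  targets=[
    {"x": 0, "y": 0, "z": -0.004, "rx": 0, "ry": 0, "rz": 0, "claw": 255},
    {"x": 0, "y": 0, "z": -0.004, "rx": 0, "ry": 0, "rz": 0, "claw": 255},
    {"x": 0, "y": 0, "z": -0.004, "rx": 0, "ry": 0, "rz": 0, "claw": 255},
  ],
)

```text
t: 2.7
tool_pos: [0.5267, 0.0676, 0.083]
orientation: [-0.394, -3.117, 0.0]
force: [0.3, 0.9, -0.5]
opening: 0.0005
gripper_force: 0.0
```

>>> arm_command(
  targets=[
    {"x": 0, "y": 0, "z": -0.002, "rx": 0, "ry": 0, "rz": 0, "claw": 255},
    {"x": 0, "y": 0, "z": -0.002, "rx": 0, "ry": 0, "rz": 0, "claw": 255},
    {"x": 0, "y": 0, "z": -0.002, "rx": 0, "ry": 0, "rz": 0, "claw": 255},
  ],
)

```text
t: 2.95
tool_pos: [0.5268, 0.0676, 0.0821]
orientation: [-0.395, -3.117, -0.0]
force: [-0.3, -0.1, 0.9]
opening: 0.0001
gripper_force: 0.0
```

>>> arm_command(
  targets=[
    {"x": 0, "y": 0, "z": -0.002, "rx": 0, "ry": 0, "rz": 0, "claw": 255},
    {"x": 0, "y": 0, "z": -0.002, "rx": 0, "ry": 0, "rz": 0, "claw": 255},
    {"x": 0, "y": 0, "z": -0.002, "rx": 0, "ry": 0, "rz": 0, "claw": 255},
  ],
)

```text
t: 3.2
tool_pos: [0.5267, 0.0676, 0.0811]
orientation: [-0.394, -3.117, 0.0]
force: [1.0, 0.1, -0.3]
opening: 0.0003
gripper_force: 0.0
```

>>> arm_command(
  targets=[
    {"x": 0, "y": 0, "z": -0.002, "rx": 0, "ry": 0, "rz": 0, "claw": 255},
    {"x": 0, "y": 0, "z": -0.002, "rx": 0, "ry": 0, "rz": 0, "claw": 255},
    {"x": 0, "y": 0, "z": -0.002, "rx": 0, "ry": 0, "rz": 0, "claw": 255},
  ],
)

```text
t: 3.45
tool_pos: [0.5267, 0.0676, 0.0801]
orientation: [-0.394, -3.117, 0.0]
force: [0.2, -0.3, 0.6]
opening: 0.0005
gripper_force: 0.0
```

Run:
```python
from h import *
b,_=shot('scene','s3')
cv2.imwrite('pics/c3.png',cv2.resize(b[150:270,200:360,::-1],(800,600)))
for i in range(3):
  s=robot.read_state();print(s['tool_pos'],s['force']);robot.read_camera('top')
```

```text
[0.52679017 0.06757812 0.08009816] [-0.43936796  0.51784721  0.62384873]
[0.52679463 0.06761066 0.08014344] [ 0.43604065  0.83118006 -0.0553967 ]
[0.52680332 0.06757875 0.08015132] [-0.01311888 -0.08032073  0.29281179]
```

View pics/c3.png

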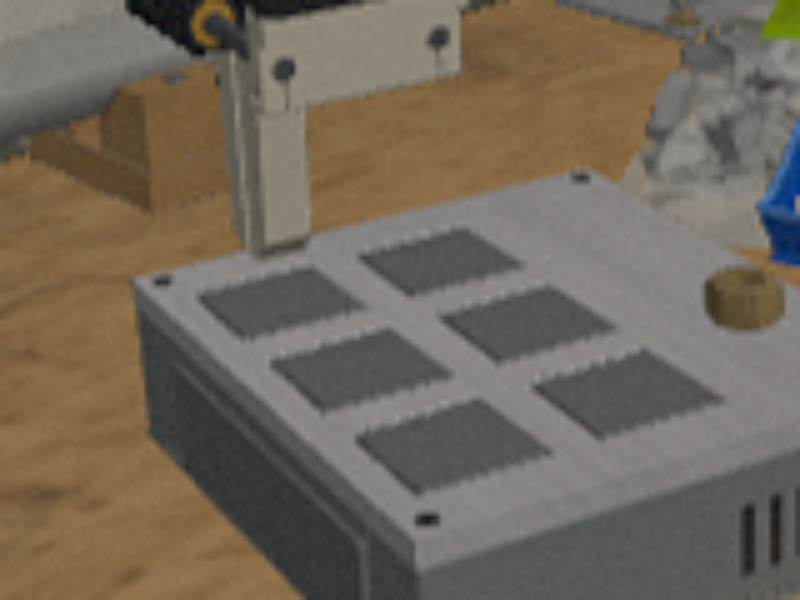

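The scene crop shows the fingertip bottom at (275,250), which is scene pixel (255,200). That is clear of the front-left plate centre at crop (280,300), so the tip is either higher or further away than the pose implies. I'll check it with depth.

Run:
```python
from h import *
d=np.load('pics/s3.npy');c=robot.get_calibration('scene');R=cv2.Rodrigues(np.array(c['orientation']))[0];K=c['intrinsics']
f=lambda u,v:c['origin']+R@(d[v,u]*np.array([(u-K[0,2])/K[0,0],-(v-K[1,2])/K[1,1],-1]))
for u,v in[(250,195),(252,198),(256,185),(256,195),(258,198),(260,194),(256,210),(274,223),(349,210)]: print(u,v,f(u,v).round(4))
s=robot.read_state();print(s['q'])
d,=[robot.read_camera('wrist')[1]];print('wrist cal',robot.get_calibration('wrist'))
```

```text
250 195 [0.5162 0.0644 0.1045]
252 198 [0.5137 0.0558 0.1019]
256 185 [0.5221 0.0524 0.1249]
256 195 [0.5205 0.0526 0.1064]
258 198 [0.5267 0.0557 0.0978]
260 194 [0.5288 0.0517 0.106 ]
256 210 [0.5262 0.0637 0.072 ]
274 223 [ 0.5124 -0.0022  0.0724]
349 210 [ 0.6208 -0.077   0.0823]
[ 3.10227756e-02  4.49319224e-02  1.81870133e+00 -4.19315039e-05
  1.27792169e+00 -1.28795496e+00]
wrist cal {'intrinsics': array([[309.70691629,   0.        , 320.5656944 ],
       [  0.        , 309.70691629, 197.36722176],
       [  0.        ,   0.        ,   1.        ]]), 'origin': array([0.45231431, 0.08658721, 0.25716591]), 'orientation': array([-0.23790405, -0.1852464 ,  1.30927768])}
```

Depth puts the fingertips at z≈0.097, about 25 mm above the panel, with xy about right. So I'll keep going down carefully.

>>> arm_command(
  targets=[
    {"x": 0, "y": 0, "z": -0.008, "rx": 0, "ry": 0, "rz": 0, "claw": 255},
    {"x": 0, "y": 0, "z": -0.016, "rx": 0, "ry": 0, "rz": 0, "claw": 255},
    {"x": 0, "y": 0, "z": -0.024, "rx": 0, "ry": 0, "rz": 0, "claw": 255},
    {"x": 0, "y": 0, "z": -0.032, "rx": 0, "ry": 0, "rz": 0, "claw": 255},
    {"x": 0, "y": 0, "z": -0.032, "rx": 0, "ry": 0, "rz": 0, "claw": 255},
    {"x": 0, "y": 0, "z": -0.032, "rx": 0, "ry": 0, "rz": 0, "claw": 255},
  ],
)

```text
t: 4.2
tool_pos: [0.5263, 0.0676, 0.0635]
orientation: [-0.394, -3.116, 0.0]
force: [0.6, -0.9, -0.0]
opening: 0.0002
gripper_force: 0.0
```

>>> arm_command(
  targets=[
    {"x": 0, "y": 0, "z": -0.004, "rx": 0, "ry": 0, "rz": 0, "claw": 255},
    {"x": 0, "y": 0, "z": -0.004, "rx": 0, "ry": 0, "rz": 0, "claw": 255},
    {"x": 0, "y": 0, "z": -0.004, "rx": 0, "ry": 0, "rz": 0, "claw": 255},
  ],
)

```text
t: 4.45
tool_pos: [0.5268, 0.0676, 0.0622]
orientation: [0.395, 3.117, -0.0]
force: [-0.4, -0.2, 0.4]
opening: 0.0004
gripper_force: 0.0
```

>>> arm_command(
  targets=[
    {"x": 0, "y": 0, "z": -0.004, "rx": 0, "ry": 0, "rz": 0, "claw": 255},
    {"x": 0, "y": 0, "z": -0.004, "rx": 0, "ry": 0, "rz": 0, "claw": 255},
    {"x": 0, "y": 0, "z": -0.004, "rx": 0, "ry": 0, "rz": 0, "claw": 255},
  ],
)

```text
t: 4.7
tool_pos: [0.5267, 0.0676, 0.06]
orientation: [-0.394, -3.117, 0.0]
force: [-0.4, 0.9, -0.4]
opening: 0.0006
gripper_force: 0.0
```

>>> arm_command(
  targets=[
    {"x": 0, "y": 0, "z": -0.003, "rx": 0, "ry": 0, "rz": 0, "claw": 255},
    {"x": 0, "y": 0, "z": -0.003, "rx": 0, "ry": 0, "rz": 0, "claw": 255},
    {"x": 0, "y": 0, "z": -0.003, "rx": 0, "ry": 0, "rz": 0, "claw": 255},
  ],
)

```text
t: 4.95
tool_pos: [0.527, 0.0676, 0.0598]
orientation: [0.394, 3.116, -0.0]
force: [-6.3, -0.1, 9.4]
opening: 0.0007
gripper_force: 4.9
```

>>> arm_command(
  targets=[
    {"x": 0, "y": 0, "z": -0.003, "rx": 0, "ry": 0, "rz": 0, "claw": 255},
    {"x": 0, "y": 0, "z": -0.003, "rx": 0, "ry": 0, "rz": 0, "claw": 255},
    {"x": 0, "y": 0, "z": -0.003, "rx": 0, "ry": 0, "rz": 0, "claw": 255},
  ],
)

```text
t: 5.2
tool_pos: [0.527, 0.0676, 0.0597]
orientation: [0.394, 3.117, -0.0]
force: [-11.7, -0.2, 22.1]
opening: 0.0006
gripper_force: 11.3
```

Run:
```python
from h import *
b,d=shot('scene','s4')
cv2.imwrite('pics/c4.png',cv2.resize(b[150:270,200:360,::-1],(800,600)))
c=robot.get_calibration('scene');R=cv2.Rodrigues(np.array(c['orientation']))[0];K=c['intrinsics']
f=lambda u,v:c['origin']+R@(d[v,u]*np.array([(u-K[0,2])/K[0,0],-(v-K[1,2])/K[1,1],-1]))
for v in range(196,216,2): print(v,f(254,v).round(4),f(258,v).round(4))
s=robot.read_state();print(s['tool_pos'],s['force'])
```

```text
196 [0.5145 0.0506 0.107 ] [0.5234 0.0508 0.1041]
198 [0.517  0.0544 0.1013] [0.5238 0.0519 0.0998]
200 [0.5161 0.0538 0.0979] [0.5228 0.051  0.0965]
202 [0.5155 0.0535 0.0943] [0.5224 0.0509 0.0928]
204 [0.5163 0.0549 0.0898] [0.5232 0.0524 0.0882]
206 [0.5166 0.0558 0.0855] [0.5245 0.0547 0.0832]
208 [0.5149 0.054  0.0827] [0.5231 0.0532 0.0802]
210 [0.5205 0.0621 0.0744] [0.5287 0.0611 0.0719]
212 [0.5182 0.0594 0.0721] [0.5218 0.0524 0.073 ]
214 [0.5127 0.0527 0.0721] [0.518  0.0479 0.0717]
[0.52704697 0.0675624  0.05971725] [-11.71382145  -1.49040568  22.33641373]
```

View pics/c4.png

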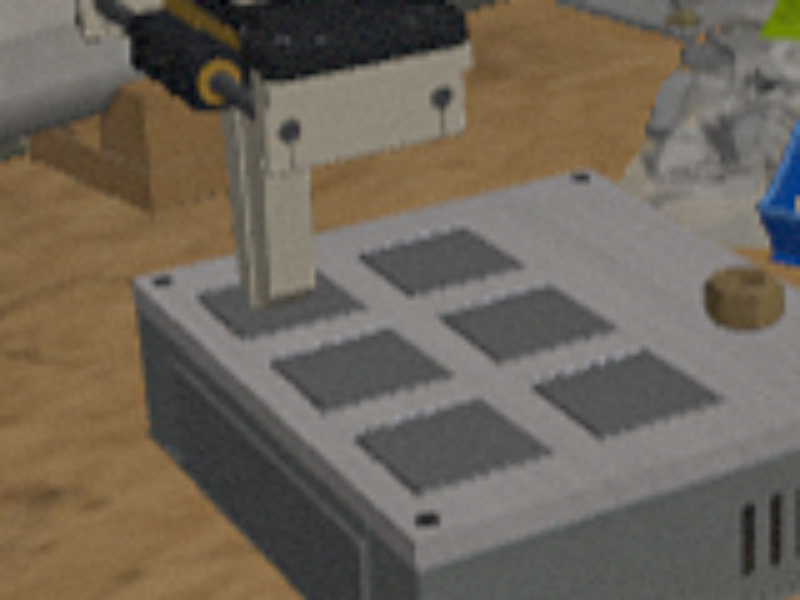

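The tip sits well inside the front-left plate, bottom at about (280,295). Contact is at a TCP reading of z≈0.060 with 22 N and no give, so this plate is blind. Next is the front-middle plate.

>>> arm_command(
  targets=[
    {"x": 0, "y": 0, "z": 0.03, "rx": 0, "ry": 0, "rz": 0, "claw": 255},
    {"x": -0.033, "y": -0.128, "z": 0.03, "rx": 0, "ry": 0, "rz": 0, "claw": 255},
    {"x": -0.033, "y": -0.128, "z": 0.03, "rx": 0, "ry": 0, "rz": 0, "claw": 255},
    {"x": -0.033, "y": -0.128, "z": 0.03, "rx": 0, "ry": 0, "rz": 0, "claw": 255},
    {"x": -0.033, "y": -0.128, "z": 0.014, "rx": 0, "ry": 0, "rz": 0, "claw": 255},
    {"x": -0.033, "y": -0.128, "z": 0.007, "rx": 0, "ry": 0, "rz": 0, "claw": 255},
    {"x": -0.033, "y": -0.128, "z": 0.004, "rx": 0, "ry": 0, "rz": 0, "claw": 255},
    {"x": -0.033, "y": -0.128, "z": 0.001, "rx": 0, "ry": 0, "rz": 0, "claw": 255},
    {"x": -0.033, "y": -0.128, "z": 0.001, "rx": 0, "ry": 0, "rz": 0, "claw": 255},
    {"x": -0.033, "y": -0.128, "z": 0.001, "rx": 0, "ry": 0, "rz": 0, "claw": 255},
  ],
)

```text
t: 6.08
tool_pos: [0.5104, 0.0038, 0.0597]
orientation: [-0.392, -3.116, 0.002]
force: [-14.7, -4.0, 26.8]
opening: 0.0008
gripper_force: 13.4
```

Rigid. Next is the front-right plate.

>>> arm_command(
  targets=[
    {"x": 0, "y": 0, "z": 0.03, "rx": 0, "ry": 0, "rz": 0, "claw": 255},
    {"x": -0.033, "y": -0.128, "z": 0.03, "rx": 0, "ry": 0, "rz": 0, "claw": 255},
    {"x": -0.033, "y": -0.128, "z": 0.03, "rx": 0, "ry": 0, "rz": 0, "claw": 255},
    {"x": -0.033, "y": -0.128, "z": 0.03, "rx": 0, "ry": 0, "rz": 0, "claw": 255},
    {"x": -0.033, "y": -0.128, "z": 0.014, "rx": 0, "ry": 0, "rz": 0, "claw": 255},
    {"x": -0.033, "y": -0.128, "z": 0.007, "rx": 0, "ry": 0, "rz": 0, "claw": 255},
    {"x": -0.033, "y": -0.128, "z": 0.004, "rx": 0, "ry": 0, "rz": 0, "claw": 255},
    {"x": -0.033, "y": -0.128, "z": 0.002, "rx": 0, "ry": 0, "rz": 0, "claw": 255},
    {"x": -0.033, "y": -0.128, "z": 0.001, "rx": 0, "ry": 0, "rz": 0, "claw": 255},
    {"x": -0.033, "y": -0.128, "z": 0.001, "rx": 0, "ry": 0, "rz": 0, "claw": 255},
  ],
)

```text
t: 6.92
tool_pos: [0.4937, -0.0594, 0.0597]
orientation: [-0.392, -3.116, 0.001]
force: [-15.0, -0.0, 25.8]
opening: 0.0004
gripper_force: 13.3
```

Rigid. Next is the back-right plate.

>>> arm_command(
  targets=[
    {"x": 0, "y": 0, "z": 0.03, "rx": 0, "ry": 0, "rz": 0, "claw": 255},
    {"x": 0.128, "y": -0.033, "z": 0.03, "rx": 0, "ry": 0, "rz": 0, "claw": 255},
    {"x": 0.128, "y": -0.033, "z": 0.03, "rx": 0, "ry": 0, "rz": 0, "claw": 255},
    {"x": 0.128, "y": -0.033, "z": 0.03, "rx": 0, "ry": 0, "rz": 0, "claw": 255},
    {"x": 0.128, "y": -0.033, "z": 0.014, "rx": 0, "ry": 0, "rz": 0, "claw": 255},
    {"x": 0.128, "y": -0.033, "z": 0.007, "rx": 0, "ry": 0, "rz": 0, "claw": 255},
    {"x": 0.128, "y": -0.033, "z": 0.004, "rx": 0, "ry": 0, "rz": 0, "claw": 255},
    {"x": 0.128, "y": -0.033, "z": 0.002, "rx": 0, "ry": 0, "rz": 0, "claw": 255},
    {"x": 0.128, "y": -0.033, "z": 0.001, "rx": 0, "ry": 0, "rz": 0, "claw": 255},
    {"x": 0.128, "y": -0.033, "z": 0.001, "rx": 0, "ry": 0, "rz": 0, "claw": 255},
  ],
)

```text
t: 7.75
tool_pos: [0.5573, -0.0767, 0.0585]
orientation: [-0.394, -3.116, -0.0]
force: [-0.7, 0.7, 0.2]
opening: 0.0007
gripper_force: 0.1
```

The force is about zero and z is below the contact height, so this plate gives. Pressing in.

>>> arm_command(
  targets=[
    {"x": 0, "y": 0, "z": -0.002, "rx": 0, "ry": 0, "rz": 0, "claw": 255},
    {"x": 0, "y": 0, "z": -0.004, "rx": 0, "ry": 0, "rz": 0, "claw": 255},
    {"x": 0, "y": 0, "z": -0.006, "rx": 0, "ry": 0, "rz": 0, "claw": 255},
    {"x": 0, "y": 0, "z": -0.008, "rx": 0, "ry": 0, "rz": 0, "claw": 255},
    {"x": 0, "y": 0, "z": -0.008, "rx": 0, "ry": 0, "rz": 0, "claw": 255},
    {"x": 0, "y": 0, "z": -0.008, "rx": 0, "ry": 0, "rz": 0, "claw": 255},
  ],
)

```text
t: 8.25
tool_pos: [0.5581, -0.0772, 0.0548]
orientation: [0.395, 3.116, -0.0]
force: [0.5, -0.4, -0.0]
opening: 0.0002
gripper_force: 0.1
```

>>> arm_command(
  targets=[
    {"x": 0, "y": 0, "z": -0.001, "rx": 0, "ry": 0, "rz": 0, "claw": 255},
    {"x": 0, "y": 0, "z": -0.001, "rx": 0, "ry": 0, "rz": 0, "claw": 255},
    {"x": 0, "y": 0, "z": -0.001, "rx": 0, "ry": 0, "rz": 0, "claw": 255},
    {"x": 0, "y": 0, "z": -0.001, "rx": 0, "ry": 0, "rz": 0, "claw": 255},
    {"x": 0, "y": 0, "z": -0.001, "rx": 0, "ry": 0, "rz": 0, "claw": 255},
  ],
)

```text
t: 8.67
tool_pos: [0.558, -0.077, 0.0543]
orientation: [0.395, 3.116, -0.0]
force: [0.1, -0.7, 4.1]
opening: 0.0005
gripper_force: 2.2
```

Run:
```python
from h import *
b,d=shot('scene','s5')
cv2.imwrite('pics/c5.png',cv2.resize(b[150:300,200:400,::-1],(800,600)))
s=robot.read_state();print(s['tool_pos'],s['force'])
```

```text
[ 0.55794126 -0.07698323  0.0542427 ] [ 0.41594511 -0.16146545  3.1616746 ]
```

View pics/c5.png

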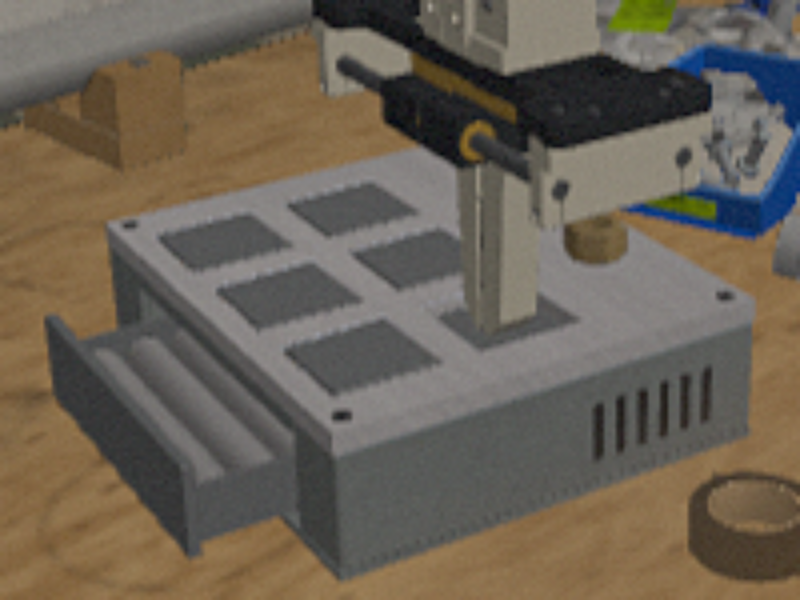

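The picture shows the drawer standing out at (170,430), the tip in the pressed back-right plate and the nut untouched. Now I'll retreat straight up.

>>> arm_command(
  targets=[
    {"x": 0, "y": 0, "z": 0.03, "rx": 0, "ry": 0, "rz": 0, "claw": 255},
    {"x": 0, "y": 0, "z": 0.1, "rx": 0, "ry": 0, "rz": 0, "claw": 255},
    {"x": 0, "y": 0, "z": 0.17, "rx": 0, "ry": 0, "rz": 0, "claw": 255},
    {"x": 0, "y": 0, "z": 0.24, "rx": 0, "ry": 0, "rz": 0, "claw": 255},
    {"x": 0, "y": 0, "z": 0.3, "rx": 0, "ry": 0, "rz": 0, "claw": 255},
    {"x": 0, "y": 0, "z": 0.3, "rx": 0, "ry": 0, "rz": 0, "claw": 255},
    {"x": 0, "y": 0, "z": 0.3, "rx": 0, "ry": 0, "rz": 0, "claw": 255},
    {"x": 0, "y": 0, "z": 0.3, "rx": 0, "ry": 0, "rz": 0, "claw": 255},
    {"x": 0, "y": 0, "z": 0.3, "rx": 0, "ry": 0, "rz": 0, "claw": 255},
    {"x": 0, "y": 0, "z": 0.3, "rx": 0, "ry": 0, "rz": 0, "claw": 255},
  ],
)

```text
t: 9.55
tool_pos: [0.5566, -0.0767, 0.2019]
orientation: [-0.394, -3.113, -0.001]
force: [0.3, -0.3, -0.7]
opening: 0.0004
gripper_force: 0.0
```

Run:
```python
from h import *
shot('scene','s6');s=robot.read_state();print(s['tool_pos'],s['force'],s['dq'].round(3))
```

```text
[ 0.55677001 -0.07669265  0.20218202] [-0.87259841  0.38513132 -0.10261516] [-0.002 -0.003 -0.01  -0.001  0.002  0.001]
```

View pics/s6.png

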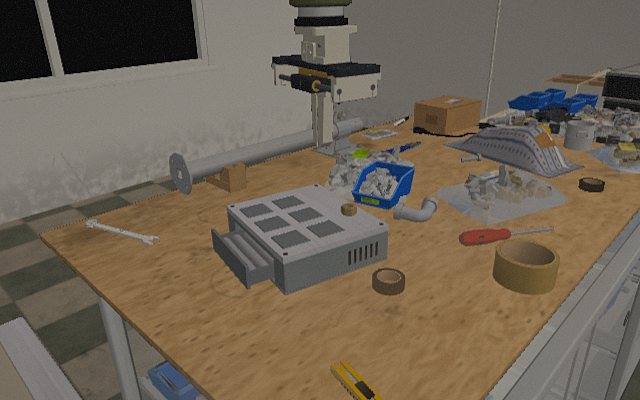

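The drawer is open at (240,262), the hand is well clear, and the nut (349,209) and tape (388,281) haven't moved. Handing in.

```bash
python3 -c "
from plant import robot
print(robot.close_job())"
```

```text
the job is handed in; nothing more can be done
None
```

The release was the back-right plate: I pressed it in, the battery drawer sprang open and is still open, the hand is clear, nothing was picked up, the nut and tape lie where they were (the pliers were out of view in the last picture), and the job is handed in at about 9.6 s.

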